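Stack the sample boxes for the freezer

ROBOT

A 6-joint arm with a two-finger parallel gripper is mounted at the origin on a cart in front of the work surface, level with it; the furniture and walls round the work are solid. World frame = base frame: x ahead of the robot, y to its left, z up, the work surface at z = 0. Lengths are in m, angles in rad, forces in N, time in s.
With the tool pointing down it reaches from about 0.3 to 0.875 m from the base axis. Payload 4.2 kg.
Tool frame: the origin (TCP) lies between the finger pads; the fingertips stand ahead of it and the grasp point (between the pads) lies 3 mm ahead of it (nose_length is the z of the fingertips in the tool frame, in m); z points along the fingers, y is the line along which they close (so a half turn about z gives the same grasp; the last joint's range is limited). The gripper opens to 85 mm and grips with 20 to 120 N. Pads are 22 mm wide; open, the fingers measure 114 mm over their backs; the gripper's body (76 mm by 85 mm) begins 54 mm behind the grasp point. The pads swing forward as they close: fully open they stand 13 mm farther back than shut.
Start: joints at [1.291, 0.32, 1.565, -0, 1.257, -0.02], TCP at [0.148, 0.556, 0.253] pointing down, gripper open.
Joint ranges: [-3.11, 3.11], [-0.84, 2.01], [0.21, 2.61], [-1.34, 4.49], [0.05, 2.63], [-2.56, 2.56]. Speed limits (rad/s): [2.57, 2.57, 3.14, 3.14, 3.14, 3.14].

INTERFACE

Orientations are given as a 3x3 rotation matrix whose columns are the frame's x, y, z axes.
In Python, from plant import * gives the robot as it stands.
- The arm moves only by the tool carry_out, never from a script. Its argument "targets" is a list of rows, each a list of 5 numbers: the closure, from 0 (fully open) to 1 (shut), then the shift along the tool's x, y, z each as a share of 20 cm, from -1 to 1, then the turn about the tool's z as a share of pi/2 rad, from -1 to 1. A call has 1 to 10 rows; each row is the pose to reach, as a shift and turn from the pose commanded when the call began, along the tool's axes at that moment; what a row does not reach only later rows make up. A row lasts 1/10 s, in which the tool goes at most 50 mm and 8.59 degrees, less where a joint would pass 70% of its speed; a pose out of reach is approached as far as the arm can. A call with a number of a shift or a turn outside -1 to 1 is refused whole. A call with a gripper value outside its range is refused whole. The fingers move at their own pace and stop on an object; the grip force is fixed at half the most. Time passes only in rows, so rows that repeat a pose let the fingers close. It gives the time, the measured TCP pose, the force, the opening and the grip force at its end, in the units of the state.
- sense(): the state, without advancing time (a new reading comes with each control period).
- camera(name): name is "scene" or "top" or "wrist"; returns the picture (384x512x3 uint8, red, green, blue); there is no depth.
- get_calibration(name): a dict with "K" (3x3 intrinsics, pixels), "T" (4x4, takes a point from camera to world coordinates); the wrist camera has in their place "hand_eye" (4x4, takes a point from camera to tool coordinates, whose origin is the TCP and whose axes are the flange's). Camera axes: x right, y down, z forward; pixel columns grow to the right and rows downward; lengths in m; the calibration is good to about 2 mm. The wrist camera is an equidistant fisheye: a pixel r from the principal point sees the ray r / f radians off the axis. A picture is of the moment at which its call begins: read the wrist's pose just before it. get_calibration takes no time and is no camera call.
- hand_in(): hands the job in; it is judged then, once.
The state is a dict: "clock": time; "qpos": joint angles; "dq": joint speeds; "joint_torque": joint torques, N m; "tool_pos": TCP position; "orientation": TCP orientation; "wrist_force": force on the tool from outside, world axes, zero at the start; "wrist_torque": the same for the moment, N m; "opening": finger opening in m; "grasp_force": force on a finger pad.
Only numpy, scipy, OpenCV 4.12 (cv2) and the standard library are available. Lean on these libraries where they do the work, as an engineer would, in place of code of your own. Each camera call takes 0.05 s, during which the arm holds its last target. There are 200 camera calls.

TASK

Make up the freezer load on the stainless steel tray: the blue-lidded sample box at the bottom, the yellow one on it and the green one on top, and put the red-lidded box by itself on the white tray with the black floor, for thawing. Every box lies flat, lid up, centred on what is below it with its long side along the tray's long side, edges lined up. Leave the tape roll, the timer and the amber vial where they are.

Things in the scene. Friction and masses are not known exactly. Their poses are not given: they have to be found in the camera images.
- box_blue: sample box with a blue lid: 124 x 58 mm, 45 mm high; white lower half (122 x 56 mm, 26 mm high) under a closed, fixed blue lid (upper 19 to 21 mm) with a small blank white label on its flat top; 0.1 to 0.2 kg. Origin: centre of its underside; x along its 124 mm length, y along its 58 mm width, z up. Loose, lies flat on the worktop at the start; can be gripped across the 58 mm width.
- box_yellow: sample box with a yellow lid: 124 x 58 mm, 45 mm high; white lower half (122 x 56 mm, 26 mm high) under a closed, fixed yellow lid (upper 19 to 21 mm) with a small blank white label on its flat top; 0.1 to 0.2 kg. Origin: centre of its underside; x along its 124 mm length, y along its 58 mm width, z up. Loose, lies flat on the worktop at the start; can be gripped across the 58 mm width.
- box_green: sample box with a green lid: 124 x 58 mm, 45 mm high; white lower half (122 x 56 mm, 26 mm high) under a closed, fixed green lid (upper 19 to 21 mm) with a small blank white label on its flat top; 0.1 to 0.2 kg. Origin: centre of its underside; x along its 124 mm length, y along its 58 mm width, z up. Loose, lies flat on the worktop at the start; can be gripped across the 58 mm width.
- box_red: sample box with a red lid: 124 x 58 mm, 45 mm high; white lower half (122 x 56 mm, 26 mm high) under a closed, fixed red lid (upper 19 to 21 mm) with a small blank white label on its flat top; 0.1 to 0.2 kg. Origin: centre of its underside; x along its 124 mm length, y along its 58 mm width, z up. Loose, lies flat on the worktop at the start; can be gripped across the 58 mm width.
- steel_tray: shallow stainless steel tray with a bare metal floor marked by small dark round perforations; 158 x 98 mm outside, floor 4 mm thick inside (150 x 90 mm), rim 4 mm wide and 10 mm high all round, a small wire handle on each short end (to 87 mm from the centre). Fixed to the worktop. Origin: centre of its underside; x along its 158 mm length, z up, inner floor at z = 4 mm.
- lined_tray: shallow white plastic tray with a black rubber floor; 158 x 98 mm outside, floor 4 mm thick inside (150 x 90 mm), rim 4 mm wide and 10 mm high all round, a small wire handle on each short end (to 87 mm from the centre). Fixed to the worktop. Origin: centre of its underside; x along its 158 mm length, z up, inner floor at z = 4 mm.
- tape: bystander: roll of green lab tape lying flat, 110 mm across, 19 mm high, hole about 53 mm across. Origin: centre of its underside. Loose; leave it alone. Behind it, between the two places of the trays, is a fixed purple ice tub (not listed) whose tubes and bottles reach 0.20 m above the worktop.
- bench_timer: bystander: white bench timer with three coloured buttons, 66 x 68 x 21 mm. Origin: centre of its underside. Loose; leave it alone.
- amber_vial: bystander: small amber vial with black cap, standing, 24 mm across, 54 mm high. Origin: centre of its underside. Loose; leave it upright where it stands.
There are look-alikes about, which are no part of the job. Leave any pink look-alike of the steel_tray alone.

How it is judged:
By the outcome, as a careful person would: the job done as asked, in the order asked, and still so for the second after the job is handed in, with the robot touching nothing.
It also fails if it takes over 136 s, if anything falls off the work surface, if the arm or the gripper's body presses on something with over 40 N, if the wrist force passes 120 N, or if a joint passes its speed limit or range.

## Working session

There is one attempt and no reset: what is moved stays moved. The work goes in short steps, Python scripts to look and compute and a tool call to move; the robot and the scene stay as the last step left them, time stands still between calls to the robot, and variables do not carry over. Pictures are saved under pics/ and viewed, at most 14 in all, crops included, and the job is handed in when it is done.

Besides the shell and the picture viewer there is one more tool, called after "Call:" in YAML: its name, and indented under it one key for each argument. carry_out: Moves the arm, as the interface text tells. Its arguments: {"type":"object","properties":{"targets":{"type":"array","items":{"type":"array","items":{"type":"number","minimum":-1,"maximum":1}}}},"required":["targets"]}

```bash
ls; mkdir -p pics
python3 - <<'E'
from plant import *
import cv2,numpy as np
np.set_printoptions(precision=4,suppress=True)
s=sense();print(s['clock'],s['tool_pos'],s['orientation'],s['opening'])
for n in("scene","top","wrist"):
    print(n,get_calibration(n))
for n in("scene","top"):
    im=camera(n);cv2.imwrite(f"pics/{n}0.png",cv2.resize(im[...,::-1],(800,600),interpolation=cv2.INTER_CUBIC)); cv2.imwrite(f"pics/{n}0raw.png",im[...,::-1])
E
```

```text
pics
0.0 [0.1476 0.5553 0.2525] [[-0.9664  0.2569 -0.0005]
 [ 0.2569  0.9664 -0.0017]
 [ 0.0001 -0.0017 -1.    ]] 0.0853867499239219
scene {'K': array([[437.7324,   0.    , 262.1646],
       [  0.    , 437.7324, 192.9863],
       [  0.    ,   0.    ,   1.    ]]), 'T': array([[ 0.8685, -0.2786,  0.4099, -0.2166],
       [-0.4953, -0.4579,  0.7382, -1.3637],
       [-0.018 , -0.8442, -0.5357,  0.973 ],
       [ 0.    ,  0.    ,  0.    ,  1.    ]])}
top {'K': array([[375.0714,   0.    , 248.4808],
       [  0.    , 375.0714, 195.4252],
       [  0.    ,   0.    ,   1.    ]]), 'T': array([[-0.0542, -0.9781,  0.2012,  0.1894],
       [-0.9985,  0.0543, -0.0047, -0.1206],
       [-0.0064, -0.2011, -0.9795,  1.4318],
       [ 0.    ,  0.    ,  0.    ,  1.    ]])}
wrist {'K': array([[297.3186,   0.    , 260.1199],
       [  0.    , 297.3186, 190.4354],
       [  0.    ,   0.    ,   1.    ]]), 'hand_eye': array([[ 0.0009, -0.9489, -0.3157,  0.0799],
       [ 1.    ,  0.0006,  0.001 ,  0.    ],
       [-0.0008, -0.3157,  0.9489, -0.1193],
       [ 0.    ,  0.    ,  0.    ,  1.    ]])}
```

View pics/scene0.png

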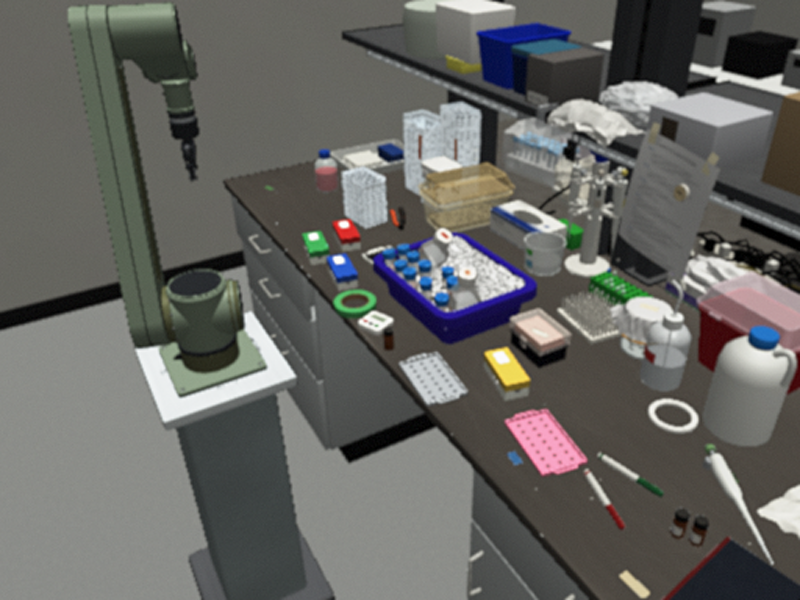

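View pics/top0.png

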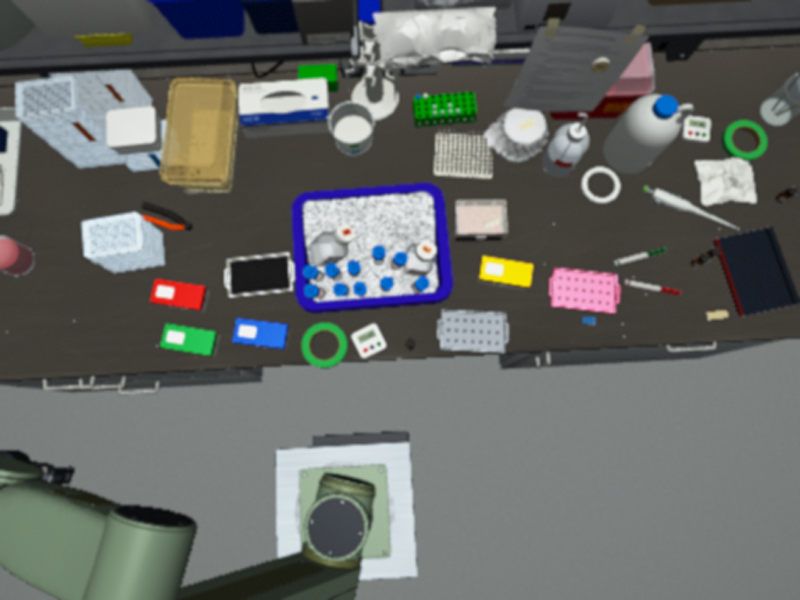

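The scene and top views agree. In the top view at 800x600, the boxes are red (178,293), green (188,338), blue (260,333) and yellow (506,271). There are three tray candidates:
- (260,274): white rim and black floor, so this is the lined tray.
- (473,331): grey metal with perforations, so this is the steel tray.
- (585,290): the pink look-alike, to be left alone.

I'll confirm these in an enlarged crop and measure the boxes.

```bash
cat > h.py <<'E'
from plant import *
import cv2,numpy as np
np.set_printoptions(precision=4,suppress=True)
def top_xy(uv,z,n="top"):
    c=get_calibration(n);K,T=c["K"],c["T"]
    uv=np.atleast_2d(uv).astype(float)
    d=np.c_[(uv-K[:2,2])/K[0,0],np.ones(len(uv))]@T[:3,:3].T
    return (T[:3,3]+d*((z-T[2,3])/d[:,2])[:,None])[:,:2]
def rect(xy):
    (c,wh,a)=cv2.minAreaRect((np.asarray(xy)*1000).astype(np.float32)); b=cv2.boxPoints((c,wh,a))
    e=[b[1]-b[0],b[2]-b[1]]; l=max(e,key=np.linalg.norm)
    return np.array(c)/1000,sorted(wh),((np.degrees(np.arctan2(l[1],l[0]))+90)%180)-90
def lidmask(hsv,col):
    r={"red":[(0,6),(174,180)],"green":[(50,75)],"blue":[(102,118)],"yellow":[(22,34)]}[col]
    m=sum(cv2.inRange(hsv,(a,150,60),(b,255,255)) for a,b in r)
    return m
E
python3 - <<'E'
from h import *
im=cv2.imread("pics/top0raw.png");hsv=cv2.cvtColor(im,cv2.COLOR_BGR2HSV)
for c,(x,y) in dict(red=(178,293),green=(188,338),blue=(260,333),yellow=(506,271)).items():
    m=lidmask(hsv,c);w=np.zeros_like(m);cx,cy=int(x*.64),int(y*.64);w[cy-17:cy+17,cx-24:cx+24]=m[cy-17:cy+17,cx-24:cx+24]
    p=cv2.findNonZero(w)[:,0]
    print(c,len(p),rect(top_xy(p,0.045)))
for n,uv in dict(lined=(260,274),steel=(473,331),vial=(410,344),timer=(368,341),tape=(324,345),tubc=[(296,308),(451,298)][0]).items():
    print(n,top_xy(np.array(uv)*.64,0.004))
print(top_xy(np.array([(451,298),(440,185),(296,195)])*.64,0.05))
c=im[140:240,130:340];cv2.imwrite("pics/crop1.png",cv2.resize(c,(798,380),interpolation=cv2.INTER_CUBIC))
E
```

```text
red 454 (array([0.5322, 0.3842]), [63.284061431884766, 131.30418395996094], np.float32(78.02077))
green 433 (array([0.4188, 0.357 ]), [60.48014831542969, 127.40384674072266], np.float32(76.83908))
blue 454 (array([0.4247, 0.1846]), [62.14249801635742, 128.78919982910156], np.float32(79.64548))
yellow 463 (array([ 0.5443, -0.4181]), [65.01068878173828, 129.69908142089844], np.float32(76.669525))
lined [[0.5811 0.1907]]
steel [[ 0.4067 -0.3323]]
vial [[ 0.3831 -0.1754]]
timer [[ 0.3962 -0.0729]]
tape [[0.3922 0.0355]]
tubc [[0.4887 0.1021]]
[[ 0.4829 -0.2793]
 [ 0.7742 -0.2737]
 [ 0.768   0.0884]]
```

View pics/crop1.png

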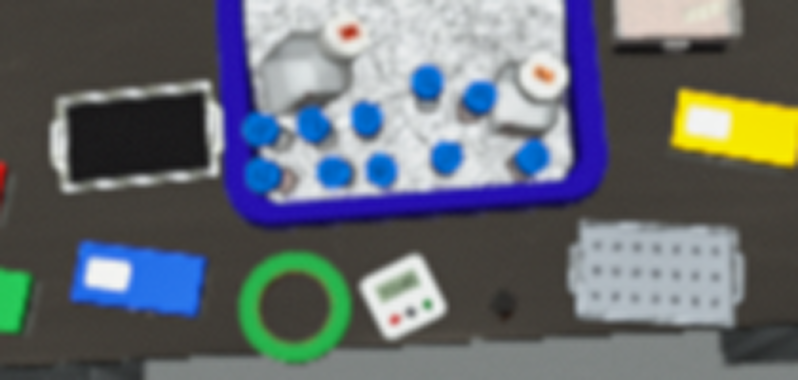

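The crop confirms the trays. The lined tray (white rim, black floor) is at crop (137,137) and the perforated grey steel tray is at (658,273). The pink tray is out of the crop. Next I'll move above the blue box.

Call:
carry_out:
  targets:
    - [0,-0.25,-0.2,0,0.1]
    - [0,-0.5,-0.4,0,0.2]
    - [0,-0.7,-0.55,0,0.3]
    - [0,-0.9,-0.715,0,0.4]
    - [0,-0.9,-0.715,0,0.48]
    - [0,-0.9,-0.715,0,0.48]

```text
clock: 0.7
tool_pos: [0.2863, 0.3684, 0.2531]
orientation: [[-0.523, 0.852, 0.0], [0.852, 0.523, -0.002], [-0.001, -0.001, -1.0]]
wrist_force: [0.4, 0.6, 0.5]
opening: 0.0855
grasp_force: 0.0
```

```bash
cat >> h.py <<'E'
def wrist_xy(uv,z,s):
    c=get_calibration("wrist");K,H=c["K"],c["hand_eye"]
    uv=np.atleast_2d(uv).astype(float)-K[:2,2]; r=np.hypot(*uv.T)+1e-9; th=r/K[0,0]
    d=np.c_[uv/r[:,None]*np.sin(th)[:,None],np.cos(th)]
    R,t=np.array(s["orientation"]),np.array(s["tool_pos"])
    d=d@(R@H[:3,:3]).T; o=t+R@H[:3,3]
    return (o+d*((z-o[2])/d[:,2])[:,None])[:,:2]
def goto(x,y,z,deg,s=None):
    "move numbers to TCP xyz with tool x at deg in the world"
    s=s or sense();R=np.array(s["orientation"]);d=R.T@(np.array([x,y,z])-s["tool_pos"])
    a=np.degrees(np.arctan2(R[1,0],R[0,0]))
    t=(a-deg+180)%360-180
    print("from",s["tool_pos"],"dir %.2f"%a,"shares",d/0.2,"turn %.4f"%(t/90))
def wsnap(name):
    s=sense();im=camera("wrist");cv2.imwrite(f"pics/{name}.png",im[...,::-1]);return s,im[...,::-1].copy()
def lid(im,s,col,z=0.045,near=None):
    m=lidmask(cv2.cvtColor(im,cv2.COLOR_BGR2HSV),col)
    m=cv2.morphologyEx(m,cv2.MORPH_OPEN,np.ones((3,3)))
    n,l,st,ce=cv2.connectedComponentsWithStats(m)
    i=1+np.argmax(st[1:,4]); p=cv2.findNonZero((l==i).astype(np.uint8))[:,0]
    return ce[i],st[i],rect(wrist_xy(p,z,s))
E
python3 -c "
from h import *
s=sense();print(s['clock']);goto(.425,.185,.25,79)"
```

```text
0.7
from [0.2863 0.3684 0.2531] dir 121.56 shares [-1.1442  0.1111  0.0171] turn 0.4729
```

Call:
carry_out:
  targets:
    - [0,-0.25,0.03,0,0.1]
    - [0,-0.5,0.05,0,0.2]
    - [0,-0.75,0.08,0,0.3]
    - [0,-1.0,0.11,0,0.4]
    - [0,-1.0,0.11,0,0.47]
    - [0,-1.0,0.11,0,0.47]
    - [0,-1.0,0.11,0,0.47]

```text
clock: 1.4
tool_pos: [0.409, 0.2139, 0.2531]
orientation: [[0.176, 0.984, -0.001], [0.984, -0.176, 0.0], [0.0, -0.001, -1.0]]
wrist_force: [-0.4, 0.4, 0.1]
opening: 0.0857
grasp_force: 0.0
```

Run:
```python
from h import *
s,im=wsnap("w1")
print(s['clock'],s['tool_pos'])
for c in("blue","green","red"): print(c,*lid(im,s,c))
cv2.imwrite("pics/w1b.png",cv2.resize(im,(800,600),interpolation=cv2.INTER_CUBIC))
```

```text
1.4 [0.409  0.2139 0.2531]
blue [277.1452 213.0372] [ 254  188   48   48 2094] (array([0.4209, 0.1559]), [56.18889236450195, 61.048011779785156], np.float32(79.58435))
green [510.  350.5] [509 348   3   6  18] (array([ 0.9446, -0.3363]), [6.742441177368164, 39.00425720214844], np.float32(-65.44977))
red [358.8574  16.1818] [348   0  18  46 484] (array([0.5461, 0.3635]), [20.38611602783203, 55.569149017333984], np.float32(78.67703))
```

View pics/w1b.png

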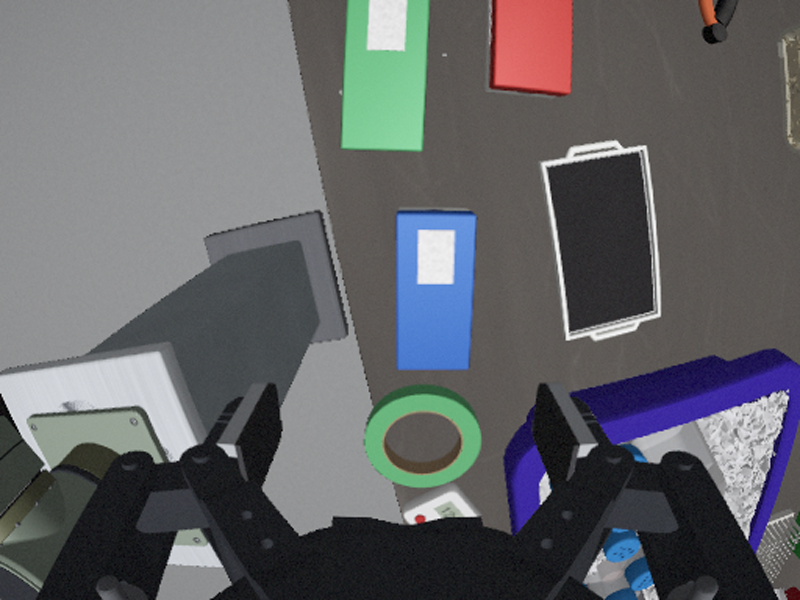

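The wrist view shows the blue lid with corners at (397,211), (476,211), (469,369) and (398,369). The lined tray's outer rim corners are (541,162), (648,146), (661,314) and (567,340). The tape and tub are nearby, at the bottom.

```bash
sed -i 's/(a,150,60)/(a,100,60)/' h.py
python3 - <<'E'
from h import *
s=sense();im=cv2.imread("pics/w1.png")
print("blue",*lid(im,s,"blue"))
print("blue corners",rect(wrist_xy(np.array([(397,211),(476,211),(469,369),(398,369)])*.64,.045,s)))
p=wrist_xy(np.array([(541,162),(648,146),(661,314),(567,340)])*.64,.010,s)
print("lined",p,p.mean(0),rect(p))
t=top_xy(np.array([(57,95),(209,83),(217,172),(64,190)])/3.8+[130,140],.01); print("lined top",t.mean(0),rect(t))
t=top_xy(np.array([(581,221),(741,230),(737,326),(577,316)])/3.8+[130,140],.01); print("steel top",t.mean(0),rect(t))
goto(.424,.182,.12,79)
E
```

```text
blue [277.6687 188.7211] [ 253  135   52  102 4180] (array([0.4259, 0.1858]), [57.7325553894043, 124.44461059570312], np.float32(79.92276))
blue corners (array([0.4267, 0.1855]), [56.34709167480469, 124.73690795898438], np.float32(79.99365))
lined [[0.5275 0.2678]
 [0.626  0.2718]
 [0.6327 0.1182]
 [0.5363 0.1114]] [0.5806 0.1923] (array([0.5811, 0.1924]), [98.55052947998047, 156.7215576171875], np.float32(-86.78275))
lined top [0.5792 0.191 ] (array([0.5807, 0.1913]), [101.74481201171875, 157.92141723632812], np.float32(-86.28189))
steel top [ 0.4058 -0.334 ] (array([ 0.4056, -0.3346]), [98.06884765625, 162.28981018066406], np.float32(83.47742))
from [0.4088 0.2141 0.2531] dir 79.87 shares [-0.1447  0.1036  0.6654] turn 0.0097
```

Run:
```python
from h import *
print(globals().get("nose_length"),[k for k in globals() if not k.startswith("_")])
goto(.4263,.1856,.036,79.95)
```

```text
0.022 ['camera', 'get_calibration', 'hand_in', 'sense', 'IKError', 'nose_length', 'cv2', 'np', 'top_xy', 'rect', 'lidmask', 'wrist_xy', 'goto', 'wsnap', 'lid']
from [0.4088 0.2141 0.2531] dir 79.87 shares [-0.125   0.112   1.0854] turn -0.0009
```

Call:
carry_out:
  targets:
    - [0,-0.125,0.112,0.1,0]
    - [0,-0.125,0.112,0.3,0]
    - [0,-0.125,0.112,0.5,0]
    - [0,-0.125,0.112,0.7,0]
    - [0,-0.125,0.112,0.85,0]
    - [0,-0.125,0.112,0.85,0]
    - [0,-0.125,0.112,0.85,0]

```text
clock: 2.15
tool_pos: [0.4268, 0.1856, 0.0837]
orientation: [[0.177, 0.984, -0.0], [0.984, -0.177, 0.0], [0.0, -0.0, -1.0]]
wrist_force: [0.1, 0.5, 0.4]
opening: 0.0852
grasp_force: 0.0
```

Run:
```python
from h import *
goto(.4263,.1856,.036,79.95)
```

```text
from [0.4268 0.1856 0.0837] dir 79.79 shares [-0.0004 -0.0025  0.2385] turn -0.0018
```

Call:
carry_out:
  targets:
    - [0,0,-0.002,0.12,0]
    - [0,0,-0.002,0.24,0]
    - [0,0,-0.002,0.24,0]
    - [1,0,-0.002,0.24,0]
    - [1,0,-0.002,0.24,0]
    - [1,0,-0.002,0.24,0]
    - [1,0,-0.002,0.24,0]
    - [1,0,-0.002,0.24,0]
    - [1,0,-0.002,0.24,0]
    - [1,0,-0.002,0.24,0]

```text
clock: 3.15
tool_pos: [0.4276, 0.1853, 0.0374]
orientation: [[0.18, 0.984, 0.003], [0.984, -0.18, 0.002], [0.002, 0.003, -1.0]]
wrist_force: [-1.6, 0.9, 6.8]
opening: 0.0571
grasp_force: 64.5
```

Call:
carry_out:
  targets:
    - [1,0,0,-0.1,0]
    - [1,0,0,-0.3,0]
    - [1,0,0,-0.5,0]
    - [1,0,0,-0.7,0]
    - [1,0,0,-0.85,0]
    - [1,0,0,-0.95,0]
    - [1,0,0,-0.95,0]
    - [1,0,0,-0.95,0]

```text
clock: 3.95
tool_pos: [0.4261, 0.1845, 0.2256]
orientation: [[0.18, 0.984, 0.001], [0.984, -0.18, 0.0], [0.001, 0.001, -1.0]]
wrist_force: [-0.5, 0.7, -0.9]
opening: 0.0571
grasp_force: 64.7
```

Run:
```python
from h import *
goto(.39,.0,.22,80)
s,im=wsnap("w2")
print("blue",*lid(im,s,"blue",z=s["tool_pos"][2]+.009))
```

```text
from [0.4261 0.1845 0.2256] dir 79.62 shares [-0.9398 -0.0115  0.0273] turn -0.0042
blue [260.1672 236.8944] [  189   143   144   195 18972] (array([0.4299, 0.1973]), [55.926597595214844, 100.0324478149414], np.float32(79.61203))
```

Call:
carry_out:
  targets:
    - [1,-0.15,0,0,0]
    - [1,-0.35,0,0,0]
    - [1,-0.55,0,0,0]
    - [1,-0.75,0,0,0]
    - [1,-0.95,0,0,0]

```text
clock: 4.5
tool_pos: [0.3908, -0.0036, 0.2238]
orientation: [[0.18, 0.984, -0.003], [0.984, -0.18, 0.0], [-0.0, -0.003, -1.0]]
wrist_force: [1.5, -0.3, -1.2]
opening: 0.0572
grasp_force: 64.6
```

Run:
```python
from h import *
goto(.39,-.17,.22,82)
```

```text
from [ 0.3908 -0.0036  0.2238] dir 79.66 shares [-0.8192  0.1454  0.0189] turn -0.0260
```

Call:
carry_out:
  targets:
    - [1,-0.2,0.04,0,-0.03]
    - [1,-0.4,0.07,0,-0.03]
    - [1,-0.6,0.11,0,-0.03]
    - [1,-0.8,0.15,0,-0.04]
    - [1,-1.0,0.18,0,-0.04]

```text
clock: 5.0
tool_pos: [0.3907, -0.2069, 0.2237]
orientation: [[0.118, 0.993, -0.003], [0.993, -0.118, 0.002], [0.001, -0.003, -1.0]]
wrist_force: [0.3, 0.7, -0.8]
opening: 0.0569
grasp_force: 64.6
```

Call:
carry_out:
  targets:
    - [1,-0.25,0.04,0,0]
    - [1,-0.5,0.1,0,0]
    - [1,-0.75,0.13,0,0]
    - [1,-0.95,0.14,0,0]
    - [1,-1.0,0.14,0,0]
    - [1,-1.0,0.14,0,0]

```text
clock: 5.6
tool_pos: [0.3949, -0.4081, 0.2231]
orientation: [[0.121, 0.993, -0.003], [0.993, -0.121, 0.003], [0.003, -0.003, -1.0]]
wrist_force: [-0.7, 0.6, -1.4]
opening: 0.0572
grasp_force: 64.6
```

Call:
carry_out:
  targets:
    - [1,-0.2,0.03,0,0]
    - [1,-0.4,0.05,0,0]
    - [1,-0.4,0.05,0,0]
    - [1,-0.4,0.05,0,0]

```text
clock: 6.0
tool_pos: [0.3962, -0.4864, 0.2241]
orientation: [[0.118, 0.993, -0.001], [0.993, -0.118, 0.003], [0.003, -0.002, -1.0]]
wrist_force: [0.4, 1.1, -0.6]
opening: 0.0572
grasp_force: 64.6
```

Run:
```python
from h import *
s,im=wsnap("w3")
print(s['clock'],s['tool_pos'])
for c in("blue",):print(c,*lid(im,s,c,z=s["tool_pos"][2]+.009))
print(*lid(im,s,"yellow"))
cv2.imwrite("pics/w3b.png",cv2.resize(im,(800,600),interpolation=cv2.INTER_CUBIC))
```

```text
6.0 [ 0.3962 -0.4864  0.2241]
blue [260.1605 236.8169] [  189   143   144   195 18937] (array([ 0.3991, -0.4734]), [55.83980178833008, 99.96658325195312], np.float32(83.39462))
[386.3992 103.2267] [ 355   39   66  120 5138] (array([ 0.5419, -0.419 ]), [63.3452262878418, 123.15361785888672], np.float32(76.89761))
```

View pics/w3b.png

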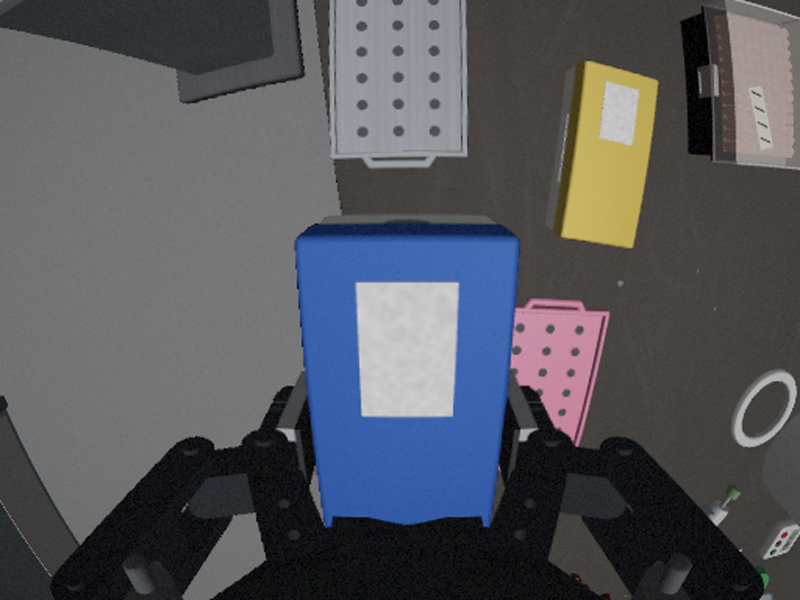

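The held blue box fills the centre. The near end of the steel tray is at (330..467, 0..157) and cut off at the top. Yellow is at (605,155). I'll back up 60 mm so the whole tray is in view.

Call:
carry_out:
  targets:
    - [1,0.15,0,0,0]
    - [1,0.3,0,0,0]
    - [1,0.3,0,0,0]
    - [1,0.3,0,0,0]

```text
clock: 6.45
tool_pos: [0.4036, -0.4265, 0.2257]
orientation: [[0.116, 0.993, 0.0], [0.993, -0.116, -0.0], [-0.0, 0.0, -1.0]]
wrist_force: [-0.3, 0.1, -1.4]
opening: 0.0571
grasp_force: 64.6
```

Run:
```python
from h import *
s,im=wsnap("w4")
print(s['clock'],s['tool_pos'])
cv2.imwrite("pics/w4b.png",cv2.resize(im[0:180,180:420],(800,600),interpolation=cv2.INTER_CUBIC))
```

```text
6.45 [ 0.4036 -0.4265  0.2257]
```

View pics/w4b.png

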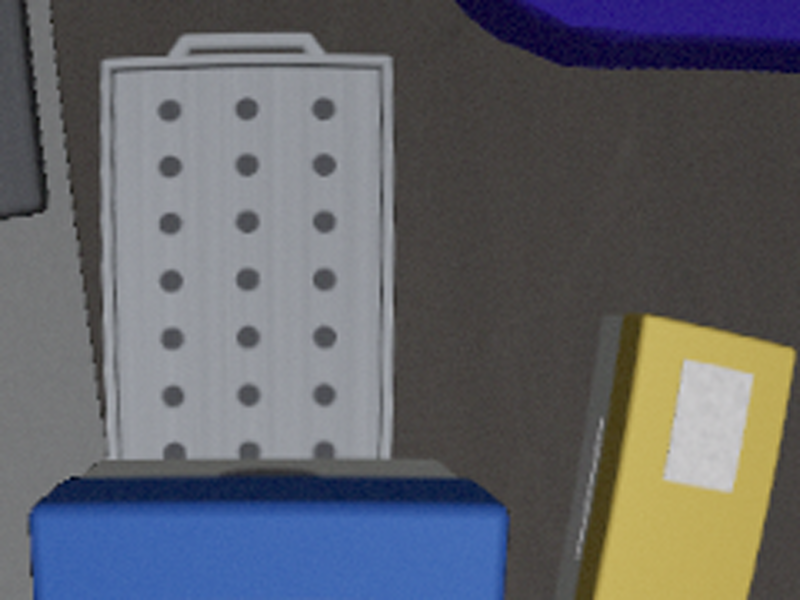

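The enlarged crop shows the steel tray's 7 x 3 perforations. The middle one is at (248,279), the ends of the middle row are at (246,108) and (249,450), and the upper rim corners are (101,58) and (393,57).

Run:
```python
from h import *
s=sense()
f=lambda u,z:wrist_xy(np.array(u)/3.333+[180,0],z,s)
h=f([(248,279),(246,108),(249,450),(170,110),(324,108),(173,395),(324,395),(171,280),(324,279)],.004);print(h)
print("ang",np.degrees(np.arctan2(*(h[1]-h[2])[::-1])),np.degrees(np.arctan2(*(h[3]-h[5])[::-1])),np.degrees(np.arctan2(*(h[4]-h[6])[::-1])),"mid",(h[1]+h[2])/2)
r=f([(101,60),(393,59)],.01);a=np.radians(83.5)
print(r,np.linalg.norm(r[0]-r[1]), r.mean(0)-.079*np.array([np.cos(a),np.sin(a)]))
yv=lid(cv2.imread("pics/w4.png"),s,"yellow");print(yv)
```

```text
[[ 0.4094 -0.3334]
 [ 0.4157 -0.2738]
 [ 0.4028 -0.3922]
 [ 0.3903 -0.2711]
 [ 0.4418 -0.2767]
 [ 0.3792 -0.3699]
 [ 0.4306 -0.3761]
 [ 0.3836 -0.3304]
 [ 0.4349 -0.3363]]
ang 83.76086545779422 83.6024046256625 83.56661649967872 mid [ 0.4093 -0.333 ]
[[ 0.3698 -0.2507]
 [ 0.4663 -0.2624]] 0.09719007447338837 [ 0.4091 -0.335 ]
(array([381.6327, 155.3497]), array([ 349,   94,   70,  115, 4827], dtype=int32), (array([ 0.5418, -0.4197]), [63.95061492919922, 123.22977447509766], np.float32(76.80145)))
```

Run:
```python
from h import *
goto(.408,-.335,.06,83.5)
```

```text
from [ 0.4035 -0.4274  0.2257] dir 83.31 shares [ 0.4619 -0.032   0.8281] turn -0.0021
```

Call:
carry_out:
  targets:
    - [1,0.2,-0.015,0,0]
    - [1,0.4,-0.03,0,-0.002]
    - [1,0.462,-0.032,0.1,-0.002]
    - [1,0.462,-0.032,0.3,-0.002]
    - [1,0.462,-0.032,0.5,-0.002]
    - [1,0.462,-0.032,0.7,-0.002]
    - [1,0.462,-0.032,0.83,-0.002]
    - [1,0.462,-0.032,0.83,-0.002]
    - [1,0.462,-0.032,0.83,-0.002]

```text
clock: 7.4
tool_pos: [0.4083, -0.3365, 0.0596]
orientation: [[0.115, 0.993, 0.0], [0.993, -0.115, -0.0], [-0.0, 0.0, -1.0]]
wrist_force: [0.1, 1.1, -1.3]
opening: 0.0569
grasp_force: 64.5
```

Run:
```python
from h import *
goto(.408,-.335,.041,83.5)
```

```text
from [ 0.4083 -0.3365  0.0596] dir 83.38 shares [ 0.0075 -0.0023  0.0931] turn -0.0013
```

Call:
carry_out:
  targets:
    - [1,0.005,-0.002,0.03,0]
    - [1,0.005,-0.002,0.06,0]
    - [1,0.005,-0.002,0.085,0]
    - [1,0.005,-0.002,0.09,0]
    - [1,0.005,-0.002,0.09,0]

```text
clock: 7.9
tool_pos: [0.4076, -0.3349, 0.0415]
orientation: [[0.115, 0.993, 0.0], [0.993, -0.115, 0.0], [0.0, 0.0, -1.0]]
wrist_force: [-0.6, -0.3, 0.3]
opening: 0.0569
grasp_force: 64.7
```

Call:
carry_out:
  targets:
    - [0.6,0.005,-0.002,0.003,0]
    - [0.3,0.005,-0.002,0.003,0]
    - [0,0.005,-0.002,0.003,0]
    - [0,0.005,-0.002,0.003,0]
    - [0,0.005,-0.002,0.003,0]
    - [0,0.005,-0.002,0.003,0]
    - [0,0.005,-0.002,-0.2,0]
    - [0,0.005,-0.002,-0.4,0]
    - [0,0.005,-0.002,-0.6,0]

```text
clock: 8.8
tool_pos: [0.4071, -0.3336, 0.1624]
orientation: [[0.115, 0.993, -0.001], [0.993, -0.115, 0.001], [0.001, -0.001, -1.0]]
wrist_force: [1.1, -0.6, -0.4]
opening: 0.0855
grasp_force: 0.0
```

Run:
```python
from h import *
s=sense();print(s['opening'])
goto(.43,-.45,.24,77)
```

```text
0.08548937458859986
from [ 0.4071 -0.3336  0.1624] dir 83.40 shares [-0.5646  0.1804 -0.3884] turn 0.0711
```

Call:
carry_out:
  targets:
    - [0,-0.1,0.05,-0.2,0.03]
    - [0,-0.3,0.1,-0.4,0.07]
    - [0,-0.45,0.18,-0.4,0.07]
    - [0,-0.5,0.2,-0.4,0.07]
    - [0,-0.5,0.2,-0.4,0.07]
    - [0,-0.5,0.2,-0.4,0.07]

```text
clock: 9.4
tool_pos: [0.4348, -0.4365, 0.2399]
orientation: [[0.223, 0.975, -0.002], [0.975, -0.223, 0.003], [0.003, -0.003, -1.0]]
wrist_force: [-0.0, 1.1, -0.9]
opening: 0.0853
grasp_force: 0.0
```

Run:
```python
from h import *
s,im=wsnap("w5")
print(s['clock'],s['tool_pos'])
print(lid(im,s,"blue",z=.049)); print(lid(im,s,"yellow"))
cv2.imwrite("pics/w5b.png",cv2.resize(im[0:300,110:510],(800,600),interpolation=cv2.INTER_CUBIC))
```

```text
9.4 [ 0.4348 -0.4365  0.2399]
(array([215.4815,  92.0081]), array([ 181,   27,   67,  120, 5286], dtype=int32), (array([ 0.4096, -0.337 ]), [57.968875885009766, 122.19889831542969], np.float32(83.35379)))
(array([350.8579, 137.6721]), array([ 324,   78,   57,  111, 4821], dtype=int32), (array([ 0.5435, -0.4186]), [61.215126037597656, 122.52849578857422], np.float32(77.15686)))
```

View pics/w5b.png

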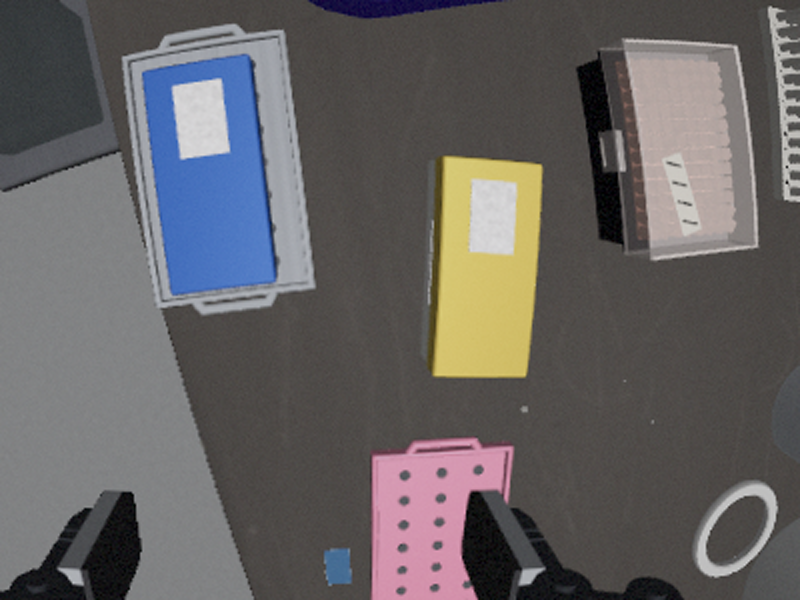

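Blue sits inside the steel tray, with its lid corners at about (142,70), (250,55), (276,281) and (170,293). The tray rim corners are (122,57), (285,31), (315,288) and (158,308). Yellow is at (485,267) and clear of its surroundings.

Run:
```python
from h import *
s=sense()
f=lambda u,z:wrist_xy(np.array(u)/2+[110,0],z,s)
r=f([(122,57),(285,31),(315,288),(158,308)],.01);print("tray",r.mean(0),rect(r))
r=f([(142,70),(250,55),(276,281),(170,293)],.049);print("blue",r.mean(0),rect(r))
r=f([(441,157),(542,163),(527,377),(433,376)],.045);print("yel",r.mean(0),rect(r))
goto(.5435,-.4186,.09,77.1)
```

```text
tray [ 0.4099 -0.3329] (array([ 0.41  , -0.3326]), [97.22463989257812, 156.0854034423828], np.float32(83.95064))
blue [ 0.4094 -0.3369] (array([ 0.4095, -0.3366]), [57.43857192993164, 122.01258850097656], np.float32(83.13658))
yel [ 0.5455 -0.4195] (array([ 0.5454, -0.4193]), [57.8985481262207, 122.88066864013672], np.float32(77.33685))
from [ 0.4349 -0.4363  0.2401] dir 77.12 shares [0.2055 0.5118 0.7496] turn 0.0002
```

Blue is about 3 mm off along the length of the tray. That's cheap to mend now, before stacking.

Run:
```python
from h import *
goto(.4085,-.337,.1,83.4)
```

```text
from [ 0.4349 -0.4363  0.2401] dir 77.12 shares [ 0.4529 -0.2373  0.7021] turn -0.0698
```

Call:
carry_out:
  targets:
    - [0,0.2,-0.1,0,-0.03]
    - [0,0.4,-0.2,0.1,-0.07]
    - [0,0.453,-0.237,0.3,-0.07]
    - [0,0.453,-0.237,0.5,-0.07]
    - [0,0.453,-0.237,0.7,-0.07]
    - [0,0.453,-0.237,0.7,-0.07]
    - [0,0.453,-0.237,0.7,-0.07]

```text
clock: 10.15
tool_pos: [0.4094, -0.3382, 0.1016]
orientation: [[0.114, 0.993, -0.001], [0.993, -0.114, 0.001], [0.001, -0.001, -1.0]]
wrist_force: [-0.1, -0.5, 0.4]
opening: 0.0855
grasp_force: 0.0
```

Run:
```python
from h import *
goto(.4085,-.337,.041,83.4)
```

```text
from [ 0.4094 -0.3382  0.1016] dir 83.43 shares [ 0.005 -0.005  0.303] turn 0.0003
```

Descend and grip, slide 3.5 mm along the tool's x, then release in the next call.

Call:
carry_out:
  targets:
    - [0,0,-0.005,0.15,0]
    - [0,0,-0.005,0.29,0]
    - [0,0,-0.005,0.29,0]
    - [1,0,-0.005,0.29,0]
    - [1,0,-0.005,0.29,0]
    - [1,0,-0.005,0.29,0]
    - [1,0,-0.005,0.29,0]
    - [1,0.01,-0.005,0.285,0]
    - [1,0.02,-0.005,0.285,0]
    - [1,0.02,-0.005,0.285,0]

```text
clock: 11.15
tool_pos: [0.41, -0.3359, 0.0459]
orientation: [[0.114, 0.993, 0.003], [0.993, -0.114, -0.003], [-0.003, 0.003, -1.0]]
wrist_force: [-0.6, -1.9, 8.7]
opening: 0.0567
grasp_force: 65.9
```

Call:
carry_out:
  targets:
    - [1,0,0,0,0]
    - [0.6,0,0,0.005,0]
    - [0.3,0,0,0.005,0]
    - [0,0,0,0.005,0]
    - [0,0,0,0.005,0]
    - [0,0,0,0.005,0]
    - [0,0,0,-0.2,0]
    - [0,0,0,-0.45,0]
    - [0,0,0,-0.7,0]
    - [0,0,0,-0.9,0]

```text
clock: 12.15
tool_pos: [0.4093, -0.3349, 0.227]
orientation: [[0.115, 0.993, 0.002], [0.993, -0.115, -0.001], [-0.001, 0.002, -1.0]]
wrist_force: [1.0, 0.0, 0.0]
opening: 0.0854
grasp_force: 0.0
```

Run:
```python
from h import *
goto(.45,-.44,.245,77.1)
```

```text
from [ 0.4093 -0.3349  0.227 ] dir 83.39 shares [-0.4985  0.2628 -0.0891] turn 0.0699
```

Call:
carry_out:
  targets:
    - [0,-0.2,0.1,-0.05,0.03]
    - [0,-0.4,0.2,-0.09,0.07]
    - [0,-0.498,0.263,-0.09,0.07]
    - [0,-0.498,0.263,-0.09,0.07]
    - [0,-0.498,0.263,-0.09,0.07]

```text
clock: 12.65
tool_pos: [0.4494, -0.4394, 0.2412]
orientation: [[0.224, 0.975, -0.002], [0.975, -0.224, 0.002], [0.002, -0.002, -1.0]]
wrist_force: [0.1, 0.5, -0.1]
opening: 0.0854
grasp_force: 0.0
```

```bash
cat >> h.py <<'E'
def refine(im,uv,win=3):
    g=cv2.cvtColor(im,cv2.COLOR_BGR2GRAY);p=np.array(uv,np.float32).reshape(-1,1,2)
    return cv2.cornerSubPix(g,p,(win,win),(-1,-1),(3,50,.01))[:,0]
E
python3 - <<'E'
from h import *
s,im=wsnap("w6")
print(s['clock'],s['tool_pos'])
print(lid(im,s,"blue",z=.049)); print(lid(im,s,"yellow"))
cv2.imwrite("pics/w6b.png",cv2.resize(im[0:210,120:400],(800,600),interpolation=cv2.INTER_CUBIC))
E
```

```text
12.65 [ 0.4494 -0.4394  0.2412]
(array([203.8452,  88.8312]), array([ 170,   24,   67,  120, 5219], dtype=int32), (array([ 0.4129, -0.3334]), [58.52123260498047, 122.26380920410156], np.float32(83.60176)))
(array([338.1207, 137.2646]), array([ 311,   77,   57,  112, 4857], dtype=int32), (array([ 0.5438, -0.4188]), [60.61456298828125, 122.92818450927734], np.float32(76.90024)))
```

View pics/w6b.png

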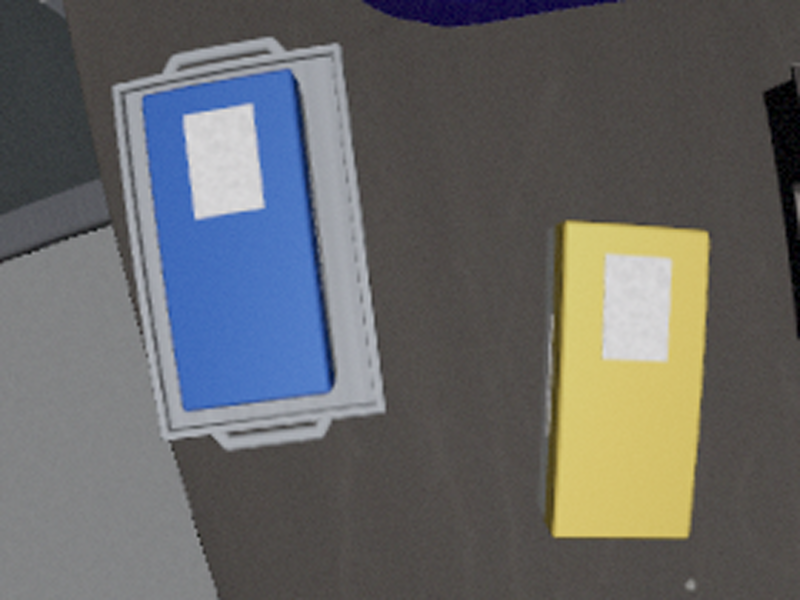

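Blue has moved up the tray. The rim corners are (113,90), (339,46), (384,410) and (166,438), and the blue lid corners are (142,96), (294,70), (334,390) and (183,410). Yellow's lid corners are (566,221), (709,232), (689,537) and (553,536).

Run:
```python
from h import *
s=sense()
f=lambda u,z:wrist_xy(np.array(u)/2.857+[120,0],z,s)
r=f([(113,90),(339,46),(384,410),(166,438)],.01);print("tray",r.mean(0),rect(r))
r=f([(142,96),(294,70),(334,390),(183,410)],.049);print("blue",r.mean(0),rect(r))
r=f([(566,221),(709,232),(689,537),(553,536)],.045);print("yel",r.mean(0),rect(r))
goto(.5452,-.4193,.085,77.1)
```

```text
tray [ 0.4096 -0.3325] (array([ 0.4093, -0.3323]), [96.27889251708984, 154.57989501953125], np.float32(83.84874))
blue [ 0.4127 -0.3333] (array([ 0.4129, -0.3332]), [58.15840148925781, 121.55646514892578], np.float32(83.353455))
yel [ 0.546  -0.4191] (array([ 0.5462, -0.4192]), [56.9594841003418, 121.83817291259766], np.float32(76.813126))
from [ 0.4493 -0.4389  0.2415] dir 77.10 shares [0.2014 0.4469 0.7817] turn 0.0000
```

Call:
carry_out:
  targets:
    - [0,0.1,0.2,0,0]
    - [0,0.2,0.4,0.05,0]
    - [0,0.2,0.438,0.25,0]
    - [0,0.2,0.438,0.5,0]
    - [0,0.2,0.438,0.7,0]
    - [0,0.2,0.438,0.78,0]
    - [0,0.2,0.438,0.78,0]
    - [0,0.2,0.438,0.78,0]

```text
clock: 13.5
tool_pos: [0.5443, -0.4199, 0.0871]
orientation: [[0.223, 0.975, 0.0], [0.975, -0.223, -0.0], [-0.0, 0.0, -1.0]]
wrist_force: [0.8, -0.5, 0.9]
opening: 0.085
grasp_force: 0.0
```

Run:
```python
from h import *
goto(.5437,-.4190,.037,76.95)
```

```text
from [ 0.5443 -0.4199  0.0871] dir 77.13 shares [ 0.0036 -0.0041  0.2505] turn 0.0020
```

Call:
carry_out:
  targets:
    - [0,0.004,-0.004,0.12,0.002]
    - [0,0.004,-0.004,0.25,0.002]
    - [0,0.004,-0.004,0.25,0.002]
    - [1,0.004,-0.004,0.25,0.002]
    - [1,0.004,-0.004,0.25,0.002]
    - [1,0.004,-0.004,0.25,0.002]
    - [1,0.004,-0.004,0.25,0.002]
    - [1,0.004,-0.004,0.25,0.002]
    - [1,0.004,-0.004,0.25,0.002]

```text
clock: 14.4
tool_pos: [0.5449, -0.4204, 0.0392]
orientation: [[0.226, 0.974, 0.004], [0.974, -0.226, -0.003], [-0.002, 0.004, -1.0]]
wrist_force: [-0.0, 0.2, 6.7]
opening: 0.057
grasp_force: 67.0
```

Call:
carry_out:
  targets:
    - [1,0,0,-0.1,0]
    - [1,0,0,-0.3,0]
    - [1,0,0,-0.5,0]
    - [1,0,0,-0.7,0]
    - [1,0,0,-0.85,0]
    - [1,0,0,-0.85,0]
    - [1,0,0,-0.85,0]

```text
clock: 15.1
tool_pos: [0.5434, -0.4193, 0.2066]
orientation: [[0.226, 0.974, 0.001], [0.974, -0.226, -0.0], [-0.0, 0.001, -1.0]]
wrist_force: [-0.4, 1.0, -2.7]
opening: 0.0569
grasp_force: 66.3
```

Run:
```python
from h import *
goto(.4115,-.3333,.205,83.4)
```

```text
from [ 0.5434 -0.4193  0.2066] dir 76.91 shares [ 0.2695 -0.7396  0.0077] turn -0.0721
```

Call:
carry_out:
  targets:
    - [1,0.1,-0.2,0,-0.03]
    - [1,0.2,-0.4,0,-0.07]
    - [1,0.268,-0.6,0,-0.072]
    - [1,0.268,-0.747,0.05,-0.072]
    - [1,0.268,-0.747,0.2,-0.072]
    - [1,0.268,-0.747,0.4,-0.072]
    - [1,0.268,-0.747,0.5,-0.072]
    - [1,0.268,-0.747,0.5,-0.072]
    - [1,0.268,-0.747,0.5,-0.072]

```text
clock: 16.0
tool_pos: [0.4097, -0.333, 0.1053]
orientation: [[0.115, 0.993, -0.002], [0.993, -0.115, 0.002], [0.002, -0.002, -1.0]]
wrist_force: [1.2, -0.6, -1.6]
opening: 0.057
grasp_force: 65.9
```

Run:
```python
from h import *
goto(.41,-.3338,.088,83.4)
```

```text
from [ 0.4097 -0.333   0.1053] dir 83.39 shares [-0.0041  0.002   0.0866] turn -0.0001
```

Call:
carry_out:
  targets:
    - [1,-0.004,0.002,0.03,0]
    - [1,-0.004,0.002,0.06,0]
    - [1,-0.004,0.002,0.075,0]
    - [1,-0.004,0.002,0.085,0]
    - [1,-0.004,0.002,0.085,0]
    - [1,-0.004,0.002,0.085,0]

```text
clock: 16.6
tool_pos: [0.4106, -0.3343, 0.0894]
orientation: [[0.115, 0.993, 0.0], [0.993, -0.115, -0.0], [-0.0, 0.0, -1.0]]
wrist_force: [0.5, -0.9, -1.3]
opening: 0.0573
grasp_force: 66.0
```

Call:
carry_out:
  targets:
    - [1,0,0,0.005,0]
    - [1,0,0,0.01,0]
    - [1,0,0,0.01,0]

```text
clock: 16.9
tool_pos: [0.4108, -0.3344, 0.0882]
orientation: [[0.115, 0.993, 0.001], [0.993, -0.115, -0.001], [-0.0, 0.001, -1.0]]
wrist_force: [-1.1, 0.9, 5.1]
opening: 0.057
grasp_force: 66.7
```

Contact at 5 N. Release and rise.

Call:
carry_out:
  targets:
    - [0.6,0,0,0,0]
    - [0.3,0,0,0,0]
    - [0,0,0,0,0]
    - [0,0,0,0,0]
    - [0,0,0,0,0]
    - [0,0,0,-0.2,0]
    - [0,0,0,-0.45,0]
    - [0,0,0,-0.7,0]
    - [0,0,0,-0.8,0]
    - [0,0,0,-0.8,0]

```text
clock: 17.9
tool_pos: [0.4119, -0.3354, 0.2511]
orientation: [[0.115, 0.993, 0.006], [0.993, -0.115, -0.005], [-0.005, 0.007, -1.0]]
wrist_force: [-0.2, -1.2, -0.1]
opening: 0.0859
grasp_force: 0.0
```

Call:
carry_out:
  targets:
    - [0,-0.25,0,0,0]
    - [0,-0.5,0,0,0]
    - [0,-0.6,0,0,0]
    - [0,-0.6,0,0,0]
    - [0,-0.6,0,0,0]

```text
clock: 18.4
tool_pos: [0.3961, -0.4527, 0.2454]
orientation: [[0.116, 0.993, -0.002], [0.993, -0.116, 0.003], [0.003, -0.002, -1.0]]
wrist_force: [0.8, 0.1, -0.2]
opening: 0.085
grasp_force: 0.0
```

Run:
```python
from h import *
s,im=wsnap("w7")
print(s['clock'],s['tool_pos'])
print(lid(im,s,"yellow",z=.094))
cv2.imwrite("pics/w7b.png",cv2.resize(im[0:210,120:400],(800,600),interpolation=cv2.INTER_CUBIC))
```

```text
18.4 [ 0.3961 -0.4527  0.2454]
(array([261.2884,  67.1278]), array([ 230,    0,   64,  121, 6401], dtype=int32), (array([ 0.4116, -0.3383]), [56.64973068237305, 113.24256134033203], np.float32(83.4247)))
```

View pics/w7b.png

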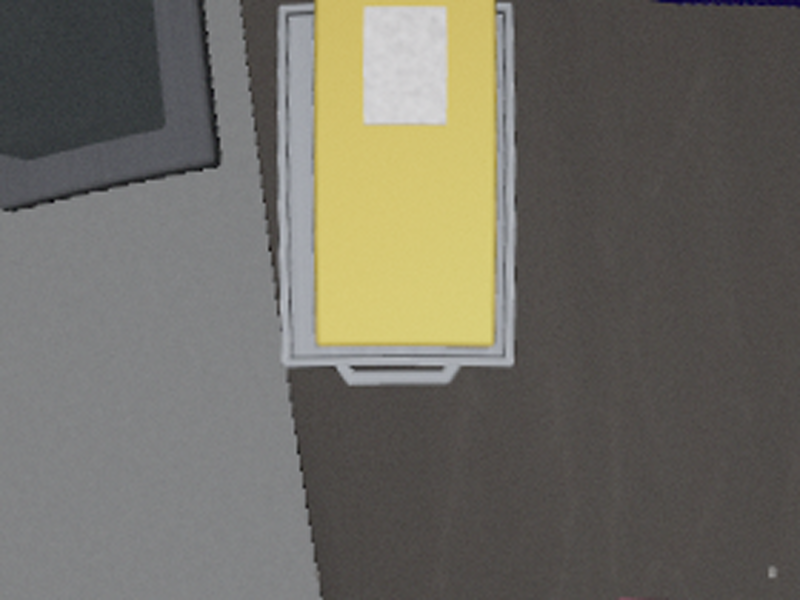

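Yellow sits squarely on blue, which it hides. Its near edge is at (405,344), and its centre comes to (0.412,-0.333) against blue's (0.413,-0.333). Now the green box.

Call:
carry_out:
  targets:
    - [0,0.25,-0.02,0,0]
    - [0,0.5,-0.05,0,0]
    - [0,0.75,-0.07,0,0]
    - [0,1.0,-0.1,0,0]

```text
clock: 18.85
tool_pos: [0.3992, -0.2502, 0.247]
orientation: [[0.114, 0.993, 0.0], [0.993, -0.114, 0.001], [0.001, -0.0, -1.0]]
wrist_force: [1.0, 0.1, 0.7]
opening: 0.0856
grasp_force: 0.0
```

Call:
carry_out:
  targets:
    - [0,0.25,-0.03,0,0.02]
    - [0,0.5,-0.06,0,0.04]
    - [0,0.75,-0.09,0,0.06]
    - [0,1.0,-0.12,0,0.07]

```text
clock: 19.25
tool_pos: [0.3975, -0.0505, 0.2473]
orientation: [[0.223, 0.975, 0.0], [0.975, -0.223, 0.001], [0.001, 0.0, -1.0]]
wrist_force: [1.5, 0.6, 0.3]
opening: 0.0851
grasp_force: 0.0
```

Call:
carry_out:
  targets:
    - [0,0.25,-0.03,0,0]
    - [0,0.5,-0.06,0,0]
    - [0,0.75,-0.09,0,0]
    - [0,1.0,-0.12,0,0]
    - [0,1.0,-0.12,0,0]

```text
clock: 19.75
tool_pos: [0.4191, 0.1524, 0.2473]
orientation: [[0.215, 0.977, 0.0], [0.977, -0.215, 0.003], [0.003, -0.0, -1.0]]
wrist_force: [-0.1, -1.0, 0.2]
opening: 0.0854
grasp_force: 0.0
```

Run:
```python
from h import *
print(sense()["clock"]);goto(.425,.26,.25,77)
```

```text
19.75
from [0.4191 0.1524 0.2473] dir 77.60 shares [ 0.5316 -0.0869 -0.0123] turn 0.0066
```

Call:
carry_out:
  targets:
    - [0,0.2,-0.03,0,0]
    - [0,0.4,-0.06,0,0]
    - [0,0.53,-0.08,0,0.006]
    - [0,0.53,-0.08,0,0.006]
    - [0,0.53,-0.08,0,0.006]

```text
clock: 20.25
tool_pos: [0.4272, 0.2533, 0.247]
orientation: [[0.231, 0.973, -0.001], [0.973, -0.231, -0.001], [-0.001, -0.001, -1.0]]
wrist_force: [-1.3, 0.5, -0.4]
opening: 0.0855
grasp_force: 0.0
```

Run:
```python
from h import *
s,im=wsnap("w8")
print(s['clock'],s['tool_pos'])
print(lid(im,s,"green")); print(lid(im,s,"red"))
cv2.imwrite("pics/w8b.png",cv2.resize(im[0:240,190:510],(800,600),interpolation=cv2.INTER_CUBIC))
```

```text
20.25 [0.4272 0.2533 0.247 ]
(array([270.3053, 298.2294]), array([ 235,  273,   72,   59, 1844], dtype=int32), (array([0.3987, 0.0625]), [99.86377716064453, 107.82518768310547], np.float32(76.01117)))
(array([325.6115,  49.3015]), array([ 298,    0,   56,   91, 4183], dtype=int32), (array([0.5296, 0.374 ]), [59.544857025146484, 104.36168670654297], np.float32(78.112625)))
```

View pics/w8b.png

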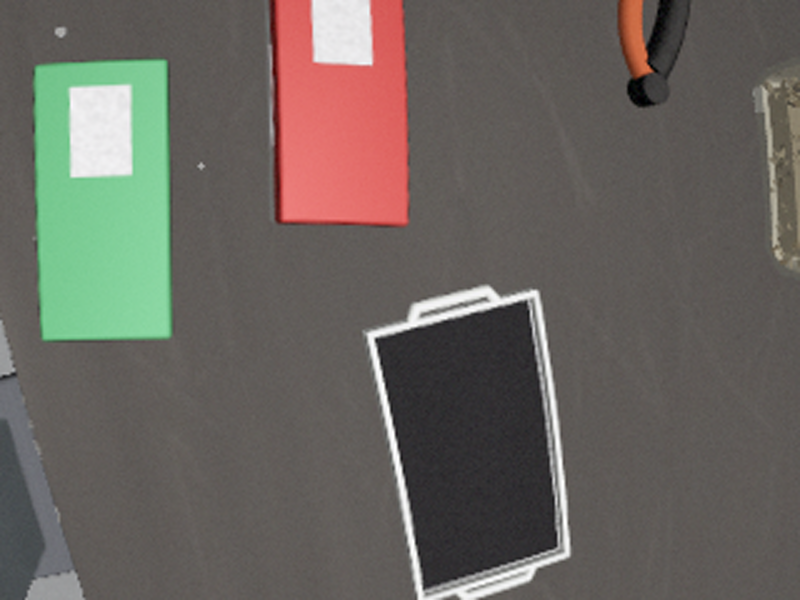

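Green lid corners are (35,65), (167,60), (171,338) and (42,340). The near edge of red runs from (277,221) to (409,224). The lined tray corners are (366,333), (540,290), (570,555) and (420,600).

Run:
```python
from h import *
s=sense()
f=lambda u,z:wrist_xy(np.array(u)/2.5+[190,0],z,s)
r=f([(35,65),(167,60),(171,338),(42,340)],.045);print("green",r.mean(0),rect(r))
r=f([(366,333),(540,290),(570,555),(420,600)],.01);print("lined",r.mean(0),rect(r))
r=f([(277,221),(409,224)],.045);a=np.radians(78);print("red",r,r.mean(0)+.062*np.array([np.cos(a),np.sin(a)]))
g=f([(35,65),(167,60),(171,338),(42,340)],.045).mean(0)
goto(g[0]-.0015,g[1]-.0003,.09,76.8)
```

```text
green [0.4212 0.3552] (array([0.4212, 0.3552]), [56.6080436706543, 122.43940734863281], np.float32(77.29837))
lined [0.5809 0.1915] (array([0.5806, 0.191 ]), [98.15264129638672, 155.5714569091797], np.float32(-87.33431))
red [[0.4913 0.3289]
 [0.549  0.317 ]] [0.533  0.3836]
from [0.4274 0.2528 0.2471] dir 76.59 shares [ 0.4886 -0.1555  0.7851] turn -0.0024
```

Call:
carry_out:
  targets:
    - [0,0.2,-0.06,0,-0.005]
    - [0,0.4,-0.12,0.05,-0.005]
    - [0,0.488,-0.155,0.25,-0.005]
    - [0,0.488,-0.155,0.5,-0.005]
    - [0,0.488,-0.155,0.7,-0.005]
    - [0,0.488,-0.155,0.78,-0.005]
    - [0,0.488,-0.155,0.78,-0.005]
    - [0,0.488,-0.155,0.78,-0.005]

```text
clock: 21.1
tool_pos: [0.4215, 0.3551, 0.0921]
orientation: [[0.226, 0.974, 0.001], [0.974, -0.226, 0.0], [0.001, 0.001, -1.0]]
wrist_force: [0.5, 0.4, -0.6]
opening: 0.0856
grasp_force: 0.0
```

Run:
```python
from h import *
goto(.4197,.3549,.037,77.1)
```

```text
from [0.4215 0.3551 0.0921] dir 76.94 shares [-0.0032 -0.0085  0.2754] turn -0.0018
```

Call:
carry_out:
  targets:
    - [0,0,-0.006,0.13,-0.002]
    - [0,0,-0.006,0.27,-0.002]
    - [0,0,-0.006,0.27,-0.002]
    - [1,0,-0.006,0.27,-0.002]
    - [1,0,-0.006,0.27,-0.002]
    - [1,0,-0.006,0.27,-0.002]
    - [1,0,-0.006,0.27,-0.002]
    - [1,0,-0.006,0.27,-0.002]
    - [1,0,-0.006,0.27,-0.002]

```text
clock: 22.0
tool_pos: [0.421, 0.3571, 0.0398]
orientation: [[0.222, 0.975, 0.004], [0.975, -0.222, 0.003], [0.004, 0.003, -1.0]]
wrist_force: [-0.1, -0.6, 7.3]
opening: 0.0568
grasp_force: 66.2
```

Call:
carry_out:
  targets:
    - [1,0,0,-0.1,0]
    - [1,0,0,-0.3,0]
    - [1,0,0,-0.5,0]
    - [1,0,0,-0.7,0]
    - [1,0,0,-0.9,0]
    - [1,0,0,-1.0,0]
    - [1,0,0,-1.0,0]

```text
clock: 22.7
tool_pos: [0.4211, 0.3571, 0.2418]
orientation: [[0.222, 0.975, 0.007], [0.975, -0.222, 0.006], [0.007, 0.006, -1.0]]
wrist_force: [0.4, -0.1, -1.5]
opening: 0.0571
grasp_force: 65.1
```

Call:
carry_out:
  targets:
    - [1,-0.2,0,0,0]
    - [1,-0.4,0,0,0]
    - [1,-0.6,0.03,0,0]
    - [1,-0.8,0.07,0,0]
    - [1,-1.0,0.1,0,0]

```text
clock: 23.2
tool_pos: [0.3937, 0.1549, 0.236]
orientation: [[0.221, 0.975, -0.002], [0.975, -0.221, -0.001], [-0.001, -0.002, -1.0]]
wrist_force: [1.0, -1.0, -1.4]
opening: 0.0571
grasp_force: 65.1
```

Run:
```python
from h import *
goto(.395,-.03,.237,80)
```

```text
from [0.3937 0.1549 0.236 ] dir 77.23 shares [-0.9001  0.2108 -0.004 ] turn -0.0308
```

Call:
carry_out:
  targets:
    - [1,-0.2,0.05,0,-0.03]
    - [1,-0.45,0.1,0,-0.03]
    - [1,-0.7,0.16,0,-0.03]
    - [1,-0.9,0.21,0,-0.03]

```text
clock: 23.6
tool_pos: [0.3944, -0.0302, 0.2362]
orientation: [[0.176, 0.984, -0.002], [0.984, -0.176, -0.0], [-0.0, -0.002, -1.0]]
wrist_force: [1.4, 1.2, -1.0]
opening: 0.0571
grasp_force: 65.1
```

Call:
carry_out:
  targets:
    - [1,-0.2,0.02,0,-0.03]
    - [1,-0.4,0.06,0,-0.04]
    - [1,-0.6,0.1,0,-0.04]
    - [1,-0.8,0.14,0,-0.04]
    - [1,-0.9,0.18,0,-0.04]
    - [1,-0.9,0.18,0,-0.04]

```text
clock: 24.2
tool_pos: [0.3994, -0.2138, 0.2359]
orientation: [[0.117, 0.993, -0.002], [0.993, -0.117, 0.0], [0.0, -0.002, -1.0]]
wrist_force: [-0.1, 0.7, -1.8]
opening: 0.0565
grasp_force: 65.0
```

Run:
```python
from h import *
goto(.4108,-.3325,.155,83.4)
```

```text
from [ 0.3994 -0.2138  0.2359] dir 83.28 shares [-0.5826  0.1267  0.4043] turn -0.0014
```

Call:
carry_out:
  targets:
    - [1,-0.2,0.06,0,0]
    - [1,-0.4,0.1,0,-0.001]
    - [1,-0.55,0.127,0,-0.001]
    - [1,-0.583,0.127,0.1,-0.001]
    - [1,-0.583,0.127,0.25,-0.001]
    - [1,-0.583,0.127,0.4,-0.001]
    - [1,-0.583,0.127,0.4,-0.001]
    - [1,-0.583,0.127,0.4,-0.001]

```text
clock: 25.0
tool_pos: [0.4116, -0.3294, 0.157]
orientation: [[0.111, 0.994, -0.001], [0.994, -0.111, 0.001], [0.001, -0.001, -1.0]]
wrist_force: [0.2, 0.3, -0.2]
opening: 0.0567
grasp_force: 64.9
```

Run:
```python
from h import *
goto(.4108,-.3325,.1345,83.4)
```

```text
from [ 0.4116 -0.3294  0.157 ] dir 83.62 shares [-0.0158 -0.0021  0.1125] turn 0.0024
```

Call:
carry_out:
  targets:
    - [1,-0.014,-0.003,0.04,0.001]
    - [1,-0.014,-0.003,0.07,0.001]
    - [1,-0.014,-0.003,0.085,0.001]
    - [1,-0.014,-0.003,0.095,0.001]
    - [1,-0.014,-0.003,0.1,0.001]
    - [1,-0.014,-0.003,0.1,0.001]

```text
clock: 25.6
tool_pos: [0.4108, -0.3332, 0.1373]
orientation: [[0.114, 0.994, 0.0], [0.994, -0.114, 0.0], [0.0, 0.0, -1.0]]
wrist_force: [0.0, -0.6, -1.0]
opening: 0.0569
grasp_force: 65.0
```

Call:
carry_out:
  targets:
    - [1,0.002,0,0.007,0]
    - [1,0.002,0,0.007,0]

```text
clock: 25.8
tool_pos: [0.4108, -0.3327, 0.1358]
orientation: [[0.113, 0.994, -0.0], [0.994, -0.113, 0.0], [0.0, -0.0, -1.0]]
wrist_force: [-0.1, -0.4, -0.9]
opening: 0.0571
grasp_force: 65.0
```

Call:
carry_out:
  targets:
    - [1,0,0,0.007,0]
    - [1,0,0,0.007,0]

```text
clock: 26.0
tool_pos: [0.4108, -0.3327, 0.1343]
orientation: [[0.113, 0.994, -0.0], [0.994, -0.113, 0.0], [0.0, -0.0, -1.0]]
wrist_force: [-0.4, -0.0, -1.2]
opening: 0.057
grasp_force: 65.0
```

Call:
carry_out:
  targets:
    - [1,0,0,0.006,0]
    - [1,0,0,0.006,0]

```text
clock: 26.2
tool_pos: [0.411, -0.3329, 0.1338]
orientation: [[0.114, 0.994, 0.001], [0.994, -0.114, -0.0], [-0.0, 0.001, -1.0]]
wrist_force: [-0.6, -0.1, 2.4]
opening: 0.0573
grasp_force: 65.5
```

Contact. Release, rise, and back off for a look.

Call:
carry_out:
  targets:
    - [0.6,0,0,0,0]
    - [0.3,0,0,0,0]
    - [0,0,0,0,0]
    - [0,0,0,0,0]
    - [0,0,0,0,0]
    - [0,0,0,-0.2,0]
    - [0,0,0,-0.4,0]
    - [0,0,0,-0.6,0]
    - [0,0,0,-0.65,0]
    - [0,0,0,-0.65,0]

```text
clock: 27.2
tool_pos: [0.4115, -0.3333, 0.265]
orientation: [[0.113, 0.994, 0.003], [0.994, -0.113, -0.003], [-0.002, 0.003, -1.0]]
wrist_force: [0.1, -0.0, -0.9]
opening: 0.0855
grasp_force: 0.0
```

Call:
carry_out:
  targets:
    - [0,-0.25,0,-0.1,0]
    - [0,-0.5,0,-0.3,0]
    - [0,-0.75,0,-0.5,0]
    - [0,-0.8,0,-0.5,0]
    - [0,-0.8,0,-0.5,0]
    - [0,-0.8,0,-0.5,0]

```text
clock: 27.8
tool_pos: [0.3923, -0.4918, 0.3605]
orientation: [[0.115, 0.993, -0.002], [0.993, -0.115, 0.004], [0.004, -0.003, -1.0]]
wrist_force: [-0.2, 0.1, -0.4]
opening: 0.0859
grasp_force: 0.0
```

Run:
```python
from h import *
s,im=wsnap("w9")
print(s['clock'],s['tool_pos'])
m=im.copy();m[200:]=0
print(lid(m,s,"green",z=.139)); print(lid(m,s,"yellow",z=.094))
t=camera("top")[...,::-1]
a=cv2.resize(im[0:150,160:360],(800,600),interpolation=cv2.INTER_CUBIC)
cv2.imwrite("pics/w9b.png",a);cv2.imwrite("pics/t9.png",t)
```

```text
27.8 [ 0.3923 -0.4918  0.3605]
(array([258.5942,  33.7091]), array([ 236,    0,   51,   70, 2420], dtype=int32), (array([ 0.4115, -0.3392]), [56.43870544433594, 83.52558135986328], np.float32(83.62079)))Traceback (most recent call last):
  File "<stdin>", line 5, in <module>
  File "h.py", line 36, in lid
    i=1+np.argmax(st[1:,4]); p=cv2.findNonZero((l==i).astype(np.uint8))[:,0]
        ~~~~~~~~~^^^^^^^^^^
    return _wrapfunc(a, 'argmax', axis=axis, out=out, **kwds)
    return bound(*args, **kwds)
ValueError: attempt to get argmax of an empty sequence
```

Run:
```python
import cv2
im=cv2.imread("pics/w9.png")
cv2.imwrite("pics/w9b.png",cv2.resize(im[0:150,160:360],(800,600),interpolation=cv2.INTER_CUBIC))
```

```text
(no output)
```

View pics/w9b.png

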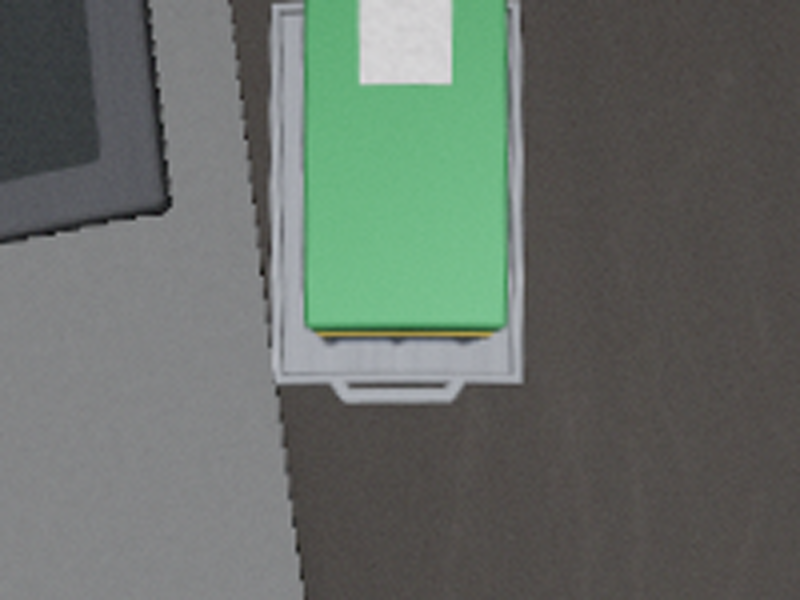

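Green is on top with its near edge at crop row 326. A thin yellow strip shows just below it, at rows 331-337. I'll work out the offset between the two edges.

Run:
```python
from h import *
s=sense();a=np.radians(83.45);L=np.array([np.cos(a),np.sin(a)]);W=np.array([L[1],-L[0]])
f=lambda u,z:wrist_xy(np.array(u)/4+[160,0],z,s)
T=np.array([.4122,-.3329])
for n,u,z in(("green",[(307,325),(506,325)],.139),("yellow top edge",[(320,333),(490,333)],.094),("yellow low edge",[(320,338),(490,338)],.0745),("tray near",[(272,383),(523,383)],.01)):
    p=f(u,z);print(n,p.mean(0),"along %.4f across %.4f"%((p.mean(0)-T)@L,(p.mean(0)-T)@W),np.linalg.norm(p[1]-p[0]))
p=f([(305,200),(507,200)],.139);print(((p.mean(0)-T)@W),np.linalg.norm(p[1]-p[0]))
goto(.41,-.33,.36,83.4)
```

```text
green [ 0.4057 -0.3936] along -0.0611 across 0.0005 0.05600360916289554
yellow top edge [ 0.4053 -0.3939] along -0.0614 across 0.0001 0.054147994627351946
yellow low edge [ 0.4052 -0.3948] along -0.0623 across 0.0001 0.056901275376258845
tray near [ 0.4006 -0.4093] along -0.0772 across -0.0028 0.0979038544953004
0.00031986573801596216 0.05662623076630327
from [ 0.3924 -0.4909  0.3605] dir 83.48 shares [ 0.8092 -0.0038  0.0059] turn 0.0009
```

Green is aligned with yellow to about 1 mm. The stack is about 3 mm off the tray's centre across and 1 mm along, which is fine. Now red, travelling at 0.36 m, well above the tub.

Call:
carry_out:
  targets:
    - [0,0.25,0,0,0]
    - [0,0.5,0,0,0]
    - [0,0.75,0,0,0]
    - [0,1.0,0,0,0]

```text
clock: 28.25
tool_pos: [0.4146, -0.2894, 0.3615]
orientation: [[0.113, 0.994, -0.002], [0.994, -0.113, 0.003], [0.002, -0.003, -1.0]]
wrist_force: [1.1, 0.3, 0.3]
opening: 0.086
grasp_force: 0.0
```

Call:
carry_out:
  targets:
    - [0,0.25,0,0,0]
    - [0,0.5,0,0,0]
    - [0,0.75,0,0,0]
    - [0,1.0,0,0,0]

```text
clock: 28.65
tool_pos: [0.4364, -0.0911, 0.3618]
orientation: [[0.112, 0.994, -0.003], [0.994, -0.112, 0.001], [0.001, -0.003, -1.0]]
wrist_force: [1.6, -0.5, 0.1]
opening: 0.0855
grasp_force: 0.0
```

Call:
carry_out:
  targets:
    - [0,0.25,0,0,0]
    - [0,0.5,0,0,0]
    - [0,0.75,0,0,0]
    - [0,1.0,0,0,0.05]

```text
clock: 29.05
tool_pos: [0.4587, 0.1071, 0.3619]
orientation: [[0.191, 0.982, -0.003], [0.982, -0.191, -0.0], [-0.001, -0.003, -1.0]]
wrist_force: [1.2, -0.9, -0.0]
opening: 0.0855
grasp_force: 0.0
```

Call:
carry_out:
  targets:
    - [0,0.25,0,0,0]
    - [0,0.5,0,0.1,0]
    - [0,0.75,0,0.3,0]
    - [0,0.75,0,0.5,0]
    - [0,0.75,0,0.5,0]
    - [0,0.75,0,0.5,0]

```text
clock: 29.65
tool_pos: [0.4877, 0.2515, 0.2621]
orientation: [[0.189, 0.982, -0.004], [0.982, -0.189, -0.002], [-0.003, -0.003, -1.0]]
wrist_force: [-0.4, -0.8, 1.0]
opening: 0.0853
grasp_force: 0.0
```

Run:
```python
from h import *
s,im=wsnap("w10")
print(s['clock'],s['tool_pos'])
print(lid(im,s,"red"))
cv2.imwrite("pics/w10b.png",cv2.resize(im[0:240,140:460],(800,600),interpolation=cv2.INTER_CUBIC))
```

```text
29.65 [0.4877 0.2515 0.2621]
(array([277.2609,  54.8556]), array([ 251,    0,   54,  100, 4343], dtype=int32), (array([0.5326, 0.3806]), [57.89352035522461, 117.41111755371094], np.float32(77.99866)))
```

View pics/w10b.png

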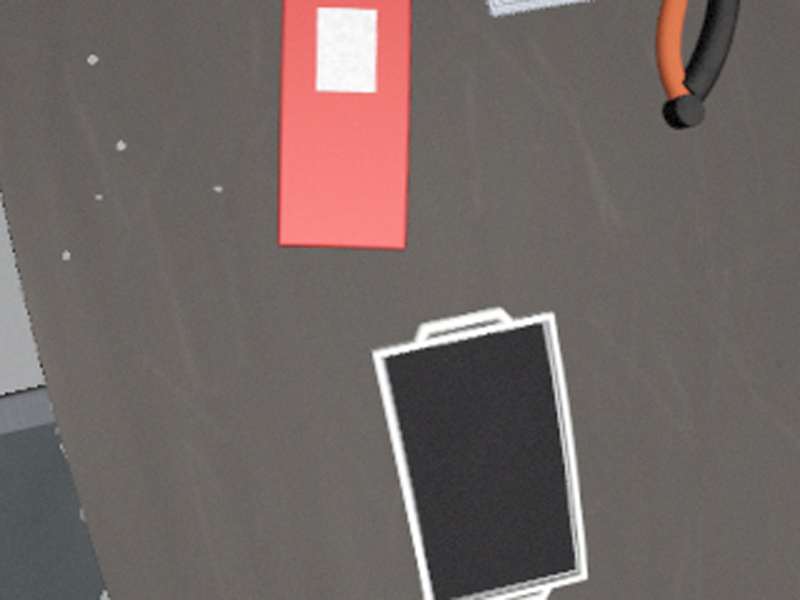

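Red's near edge runs from (279,245) to (405,248), and its far end is just cut off. The lined tray is at (480,460). A tall white rack lies beyond red, at (540,5), so I'll check the clearance for the camera and gripper.

Run:
```python
from h import *
print(top_xy(np.array([(165,265),(100,272),(160,228)])*.64,0.0))
print(top_xy(np.array([(85,255),(143,250),(143,213),(83,218)])*.64,0.1))
s=sense();print(wrist_xy(np.array([(490,14),(590,0)])/2.5+[140,0],0,s),s["qpos"])
goto(.5325,.3834,.1,78)
```

```text
[[0.6193 0.4323]
 [0.6101 0.5966]
 [0.7187 0.4474]]
[[0.6245 0.584 ]
 [0.6291 0.4468]
 [0.722  0.4495]
 [0.7175 0.5934]]
[[0.6256 0.4344]
 [0.6842 0.4394]] [ 0.4542  0.2731  1.6038 -0.0003  1.2645  0.6459]
from [0.489  0.2514 0.2642] dir 79.02 shares [0.6894 0.0878 0.8207] turn 0.0113
```

The rack stays at x > 0.61 and the gripper and camera reach only about 0.59, so it's clear.

Call:
carry_out:
  targets:
    - [0,0.2,0.03,0,0.01]
    - [0,0.4,0.06,0,0.01]
    - [0,0.6,0.08,0.1,0.01]
    - [0,0.689,0.088,0.3,0.01]
    - [0,0.689,0.088,0.5,0.01]
    - [0,0.689,0.088,0.7,0.01]
    - [0,0.689,0.088,0.82,0.01]
    - [0,0.689,0.088,0.82,0.01]
    - [0,0.689,0.088,0.82,0.01]

```text
clock: 30.6
tool_pos: [0.5346, 0.3836, 0.1021]
orientation: [[0.208, 0.978, 0.003], [0.978, -0.208, 0.002], [0.003, 0.003, -1.0]]
wrist_force: [0.3, 0.2, 1.3]
opening: 0.0855
grasp_force: 0.0
```

Run:
```python
from h import *
goto(.5325,.3834,.037,78)
```

```text
from [0.5346 0.3836 0.1021] dir 78.02 shares [-0.0042 -0.0111  0.3253] turn 0.0002
```

Call:
carry_out:
  targets:
    - [0,-0.002,-0.009,0.16,0]
    - [0,-0.002,-0.009,0.315,0]
    - [0,-0.002,-0.009,0.315,0]
    - [1,-0.002,-0.009,0.315,0]
    - [1,-0.002,-0.009,0.315,0]
    - [1,-0.002,-0.009,0.315,0]
    - [1,-0.002,-0.009,0.315,0]
    - [1,-0.002,-0.009,0.315,0]
    - [1,-0.002,-0.009,0.315,0]

```text
clock: 31.5
tool_pos: [0.5331, 0.3847, 0.0399]
orientation: [[0.207, 0.978, 0.005], [0.978, -0.207, 0.004], [0.005, 0.004, -1.0]]
wrist_force: [0.5, 0.1, 7.6]
opening: 0.0568
grasp_force: 66.9
```

Call:
carry_out:
  targets:
    - [1,0,0,-0.1,0]
    - [1,0,0,-0.3,0]
    - [1,0,0,-0.5,0]
    - [1,0,0,-0.5,0]
    - [1,0,0,-0.5,0]

```text
clock: 32.0
tool_pos: [0.5317, 0.3839, 0.1385]
orientation: [[0.206, 0.978, 0.003], [0.978, -0.206, 0.002], [0.003, 0.003, -1.0]]
wrist_force: [-0.4, -1.2, -2.7]
opening: 0.057
grasp_force: 66.0
```

Run:
```python
from h import *
s=sense();goto(.5790,.1918,.14,93.1,s)
```

```text
from [0.5317 0.3839 0.1385] dir 78.09 shares [-0.8907  0.4297 -0.0091] turn -0.1668
```

Call:
carry_out:
  targets:
    - [1,-0.2,0.1,0,-0.05]
    - [1,-0.4,0.2,0,-0.1]
    - [1,-0.6,0.3,0,-0.167]
    - [1,-0.8,0.4,0,-0.167]
    - [1,-0.89,0.43,0,-0.167]
    - [1,-0.89,0.43,0,-0.167]
    - [1,-0.89,0.43,0,-0.167]

```text
clock: 32.7
tool_pos: [0.578, 0.1914, 0.1352]
orientation: [[-0.053, 0.999, -0.002], [0.999, 0.053, -0.0], [0.0, -0.002, -1.0]]
wrist_force: [-0.8, 0.1, -1.5]
opening: 0.0568
grasp_force: 65.8
```

Run:
```python
from h import *
s=sense();goto(.5790,.1918,.05,93.1,s)
```

```text
from [0.578  0.1914 0.1352] dir 93.05 shares [0.0018 0.0063 0.426 ] turn -0.0006
```

Call:
carry_out:
  targets:
    - [1,0.002,0.004,0.15,0]
    - [1,0.002,0.004,0.3,0]
    - [1,0.002,0.004,0.41,0]
    - [1,0.002,0.004,0.435,0]
    - [1,0.002,0.004,0.45,0]
    - [1,0.002,0.004,0.45,0]

```text
clock: 33.3
tool_pos: [0.5798, 0.1929, 0.0468]
orientation: [[-0.055, 0.998, 0.001], [0.998, 0.055, 0.0], [0.0, 0.001, -1.0]]
wrist_force: [0.9, -0.3, -1.7]
opening: 0.0569
grasp_force: 65.7
```

Call:
carry_out:
  targets:
    - [1,-0.003,-0.003,0.006,0]
    - [1,-0.003,-0.003,0.012,0]
    - [1,-0.003,-0.003,0.012,0]

```text
clock: 33.6
tool_pos: [0.579, 0.1915, 0.0445]
orientation: [[-0.054, 0.999, 0.001], [0.999, 0.054, 0.0], [0.0, 0.001, -1.0]]
wrist_force: [0.6, 1.8, -1.6]
opening: 0.057
grasp_force: 65.7
```

Call:
carry_out:
  targets:
    - [1,0,0,0.006,0]
    - [1,0,0,0.01,0]
    - [1,0,0,0.01,0]

```text
clock: 33.9
tool_pos: [0.5791, 0.1914, 0.0439]
orientation: [[-0.054, 0.999, 0.001], [0.999, 0.054, 0.001], [0.0, 0.001, -1.0]]
wrist_force: [-3.5, -1.6, 9.7]
opening: 0.057
grasp_force: 67.0
```

Contact. Release, rise, and back away toward -y at height, above the tub, to look.

Call:
carry_out:
  targets:
    - [0.6,0,0,-0.004,0]
    - [0.3,0,0,-0.004,0]
    - [0,0,0,-0.004,0]
    - [0,0,0,-0.004,0]
    - [0,0,0,-0.004,0]
    - [0,0,0,-0.2,0]
    - [0,0,0,-0.45,0]
    - [0,0,0,-0.7,0]
    - [0,0,0,-0.95,0]
    - [0,0,0,-1.0,0]

```text
clock: 34.9
tool_pos: [0.5814, 0.1922, 0.2489]
orientation: [[-0.054, 0.998, 0.012], [0.999, 0.054, 0.004], [0.003, 0.012, -1.0]]
wrist_force: [-0.1, 0.5, -0.3]
opening: 0.0853
grasp_force: 0.0
```

Call:
carry_out:
  targets:
    - [0,0,0,-0.2,0]
    - [0,-0.15,0,-0.4,0]
    - [0,-0.35,0,-0.4,0]
    - [0,-0.45,0,-0.4,0]
    - [0,-0.45,0,-0.4,0]
    - [0,-0.45,0,-0.4,0]

```text
clock: 35.5
tool_pos: [0.5836, 0.1015, 0.3212]
orientation: [[-0.053, 0.999, -0.001], [0.999, 0.053, 0.001], [0.001, -0.001, -1.0]]
wrist_force: [-0.9, -0.6, -0.6]
opening: 0.0851
grasp_force: 0.0
```

Run:
```python
from h import *
s,im=wsnap("w11")
print(s['clock'],s['tool_pos'])
print(lid(im,s,"red",z=.049))
t=camera("top")[...,::-1]
a=cv2.resize(im[0:210,120:400],(560,420),interpolation=cv2.INTER_CUBIC)
b=cv2.resize(t[140:240,100:300],(800,400),interpolation=cv2.INTER_CUBIC)
cv2.imwrite("pics/w11b.png",cv2.resize(im[0:180,140:380],(800,600),interpolation=cv2.INTER_CUBIC));cv2.imwrite("pics/t11.png",cv2.resize(t[130:250,90:350],(800,369),interpolation=cv2.INTER_CUBIC))
```

```text
35.5 [0.5836 0.1015 0.3212]
(array([260.692 ,  93.2105]), array([ 238,   43,   46,   94, 3610], dtype=int32), (array([0.5803, 0.1902]), [58.51380920410156, 124.08096313476562], np.float32(-86.49147)))
```

View pics/w11b.png

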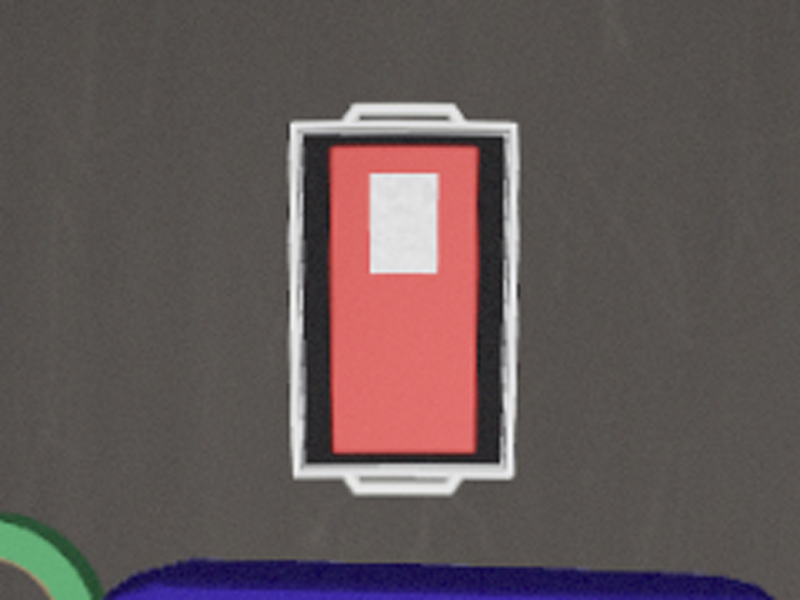

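View pics/t11.png

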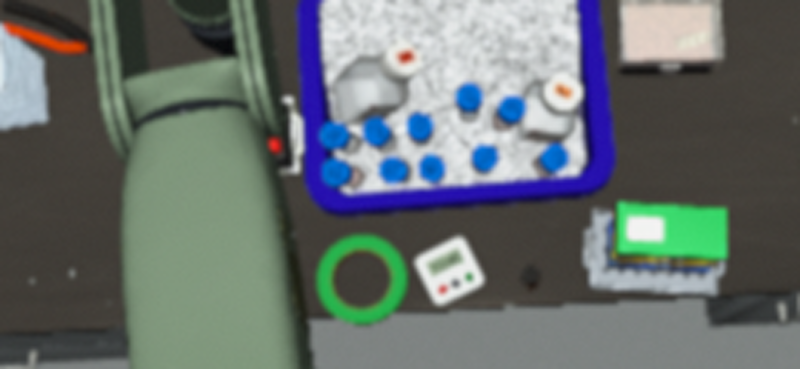

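Red is centred and square in the lined tray: its lid spans (330-479, 145-454) inside a rim of (290-517, 122-479). The stack is green over yellow over blue in the steel tray at (655,245), and the tape, timer and vial haven't moved. The gripper is clear, so I'm handing in.

```bash
python3 -c "
from plant import *
print(hand_in())"
```

```text
the job is handed in; nothing more can be done
None
```

The job is handed in, with no verdict shown: blue, yellow and green are stacked on the steel tray about 3 mm off its centre, red is alone and centred on the lined tray, and nothing else was touched.

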